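# Clamp a forming block with a wing nut between guide rods

### The job

Make the grooved forming block fast in the bench clamp: slide it along the deck between the jaws until its end is flush against the end stop, then tighten the wing nut clockwise, in short arcs between the guide rods, until the jaws grip the block firmly. Hand-tight only: stop when the ear resists a push of about 15 N, never force the nut or the frame, and leave the tools lying about undisturbed.

Things in the scene. Friction and masses are not known exactly. Their poses are not given: they have to be found in the camera images.
- clamp: bench clamp, grey cast frame bolted to the table (never moves). Origin: on the table top under the centre of the block's home place. +x runs from the wing nut to the fixed jaw (away from the robot), +y left, z up. Bed plate y -75..+75, x -100..+60, 10 mm thick. Steel deck: top at z 60, x -20..+24, y -60..+60. Fixed jaw: face at x +24, y -45..+45, top at z 80
- end_stop (a point): middle of the end stop's face (looks to -y of the clamp, at clamp y +24): a 10 mm steel plate, 42 mm long, on the left of the deck, top at z 86. Clamp axes
- stud_end (a point): front end (towards the robot) of the fixed threaded stud, 10 mm thick, that carries the wing nut; on its axis, at clamp x -88, y 0, z 50. The stud runs along clamp x
- rod_left (a point): front end of the left guide rod (clamp x -84, y +58, z 42): fixed bar, 10 mm thick, along clamp x through the jaw, with a collar 15 mm thick on its last 6 mm. It stands beside the wing nut and bounds the room for fingers
- rod_right (a point): front end of the right guide rod, the mirror image (clamp y -58)
- jaw: moving jaw, 16 mm thick along x, 138 mm wide up to z 64, above that 90 mm wide (y -45..+45), top at z 80. Origin: middle of its thickness, y 0, table height; clamp axes. Its face lies 8 mm to +x of the origin, its front 8 mm to -x. A light spring holds it back against the nut; at the start its face is 5 to 10 mm short of gripping the block
- wing_nut: dark steel wing nut on the stud. Origin: on the stud's axis (z 50), in the plane of the jaw's front; x is clamp x, its z axis runs along the two ears. Ears reach 31 mm from the axis, 6 mm thick, and lie 13 to 30 mm in front of the jaw (nut x -13..-30). Hub radius 8.5 mm, 11.5 next to the jaw. The ears pass 9 mm over the bed. Closed fingertips coming from above can push an ear
- ear_tip (a point): end of one ear. Tighten clockwise seen from the robot (upper ear goes right, to -y). 8 mm jaw travel a turn; 0.6 to 1.2 turns until the jaw meets the block. It stays where left. Free it needs 1 to 3 N (up to 8 N on an ear lying far over left), then more as the grip grows: a fingertip push of 15 N grips with 40 to 70 N. Under 20 N is loose, over 100 N forced
- form_block: the grooved steel forming block, 48 x 48 x 30 mm, 0.4 to 0.6 kg, lying loose on the deck between the jaws, 18 to 34 mm short (to -y) of the end stop. Origin: centre of its underside; grooves run along its y axis. Home: origin at y 0 of the clamp, end touching the stop, underside on the deck (z 60)
- chasing_hammer: bystander: wooden-handled hammer, 244 mm long, lying to the left of the clamp; origin at its centre underneath
- punch_0: bystander: dark dapping punch with a ball head, 60 mm tall, 17 mm thick, standing to the left of the clamp; origin under its foot
- punch_3: bystander: bright dapping punch with a ball head, 65 mm tall, 22 mm thick, standing to the left of the clamp; origin under its foot
- ring_clamp: bystander: wooden ring clamp, 136 mm long, lying behind the clamp to the right; origin at its centre underneath
Things that resemble listed ones, but are neither listed nor needed, are in the scene too. Leave any orange look-alike of the form_block alone.

How it is judged (in metres and radians):
On the way, in this order (a step that is already met when the one before it is completed fails the run):
1. the block is home against the end stop while the clamp is still loose (y of form_block in the frame of clamp above -0.0015 m and contact force between jaw and form_block below 10 N), for 0.2 s.
2. the jaws grip the block with more than 20 N (contact force between jaw and form_block above 20 N), for 0.2 s.
At the end, for the whole second after the job is handed in: The block's end is within 1.5 mm of the end stop, its underside on the deck (58 to 63 mm high) and level to 0.06 rad; the moving jaw grips it with 20 to 100 N, and block and nut are at rest (contact force between jaw and form_block above 20 N and y of form_block in the frame of clamp above -0.0015 m and z of form_block in the frame of clamp between 0.058 and 0.063 m and angle between form_block's own z axis and vertical below 0.06 rad and linear speed of form_block below 0.01 m/s and angular speed of wing_nut below 0.1 rad/s); the robot touches nothing.
It fails at once if the nut is over-tightened: the jaws grip the block with more than 100 N (contact force between jaw and form_block above 100 N).
It also fails if it takes over 64 s, if anything falls off the work surface, if the arm or the gripper's body presses on something with over 40 N, if the wrist force passes 120 N, or if a joint passes its speed limit or range.

### The arm

A 7-joint arm with a two-finger parallel gripper is mounted at the origin on a cart in front of the work surface, level with it; the furniture and walls round the work are solid. World frame = base frame: x ahead of the robot, y to its left, z up, the work surface at z = 0. Lengths are in m, angles in degrees, forces in N, time in s.
With the tool pointing down it reaches from about 0.4 to 0.875 m from the base axis. Payload 6.5 kg.
Tool frame: the origin (TCP) lies at the very end of the fingers, on their centre line; the grasp point (between the pads) lies 19 mm behind it; z points along the fingers, y is the line along which they close (so a half turn about z gives the same grasp; the last joint's range is limited). The gripper opens to 88 mm and grips with 3 to 60 N. Pads are 18 mm wide; open, the fingers measure 123 mm over their backs; the gripper's body (75 mm by 187 mm) begins 45 mm behind the grasp point.
Start: joints at [70.348, 30.733, -0.252, 88.115, 0.149, 61.152, -4.079], TCP at [0.178, -0.625, 0.239] pointing down, gripper open.
Joint ranges: [-154.64, 154.64], [-21.42, 123.67], [-72.66, 72.17], [13.99, 137.28], [-74.86, 254.86], [10.95, 109.41], [-158.01, 158.01]. Speed limits (degrees/s): [136.94, 136.94, 180, 180, 180, 180, 180].

### API

Orientations are given as a 3x3 rotation matrix whose columns are the frame's x, y, z axes.
In Python, from cell import r gives the robot as it stands. Calls block until the motion is done:
- r.move_to(position, orientation): joint-space move of the TCP to a pose.
- r.move_l(position, vel=0.15, rot=None): straight line of the TCP; rot=None keeps the orientation; vel is the mean speed in m/s.
- r.goto_joints(angles): joint-space move.
- r.ungrasp() and r.close(grasp_force=None): open the fingers fully, or close them until they stop; grasp_force is the grip in N (None keeps the last).
- r.dwell(seconds).
- r.ik(position, orientation): joint angles nearest the present ones, or None.
- r.camera(name): name is "side" or "top" or "wrist"; returns (picture, depth): 384x512x3 uint8, red, green, blue; 384x512 float32, m along the optical axis (not along the pixel's ray), 0 where there is no reading.
- r.camera_info(name): a dict with "intrinsics" (3x3 intrinsics, pixels), "xyz" and "rotation" of the camera in the world. Camera axes: x right, y down, z forward; pixel columns grow to the right and rows downward; lengths in m; the calibration is good to about 2 mm. A picture is of the moment at which its call begins: read the wrist's pose just before it. camera_info takes no time and is no camera call; for the wrist camera it gives the pose at the moment of the call.
A pose or a line that the arm cannot do raises r.PlanningError and nothing moves.
- r.close_job(): hands the job in; it is judged then, once.
Readings, each from a call of its own:
- r.read_time(): time.
- r.read_joint_positions(): joint angles.
- r.read_joint_vel(): joint speeds.
- r.read_joint_torque(): joint torques, N m.
- r.read_eef_pos(): TCP position.
- r.read_tool_rot(): TCP orientation.
- r.read_ft_force(): force on the tool from outside, world axes, zero at the start.
- r.read_moment(): the same for the moment, N m.
- r.read_width(): finger opening in m.
- r.read_grasp_force(): force on a finger pad.
Only numpy, scipy, OpenCV 4.12 (cv2) and the standard library are available. Lean on these libraries where they do the work, as an engineer would, in place of code of your own. Each camera call takes 0.05 s, during which the arm holds its last target. There are 200 camera calls.

## Working session

There is one attempt and no reset: what is moved stays moved. The work goes in short steps, each a Python script; the robot and the scene stay as the last script left them, time stands still between calls to the robot, and variables do not carry over. Pictures are saved under pics/ and viewed, at most 10 in all, crops included, and the job is handed in when it is done.

```bash
mkdir -p pics; ls
python3 - <<'E'
from cell import r
import cv2,numpy as np
for n in("side","top"):
    p,d=r.camera(n); cv2.imwrite(f"pics/{n}0.png",cv2.cvtColor(p,cv2.COLOR_RGB2BGR)); np.savez(f"{n}0.npz",p=p,d=d)
    c=r.camera_info(n); print(n,c)
print(r.read_time(),r.read_ft_force(),r.read_tool_rot())
E
```

```text
pics
side {'intrinsics': array([[479.31586567,   0.        , 259.15013344],
       [  0.        , 479.31586567, 195.82640731],
       [  0.        ,   0.        ,   1.        ]]), 'xyz': array([0.49988   , 0.9258868 , 0.55307753]), 'rotation': array([[-0.99756796, -0.0055193 ,  0.06948162],
       [-0.06569562,  0.40749377, -0.91084187],
       [-0.02328611, -0.91319131, -0.40686532]])}
top {'intrinsics': array([[391.07152982,   0.        , 256.17161033],
       [  0.        , 391.07152982, 197.88171262],
       [  0.        ,   0.        ,   1.        ]]), 'xyz': array([ 0.44987154, -0.16175293,  0.92832369]), 'rotation': array([[-0.01917343, -0.98873745,  0.14842722],
       [-0.99954941,  0.02238505,  0.0199973 ],
       [-0.02309463, -0.14797692, -0.98872113]])}
0.1 [ 0.38540639  0.57774392 -0.40984364] [[ 9.61910736e-01  2.73363231e-01 -5.29578533e-04]
 [ 2.73363718e-01 -9.61909682e-01  1.42895441e-03]
 [-1.18783124e-04 -1.51929414e-03 -9.99998839e-01]]
```

View pics/side0.png

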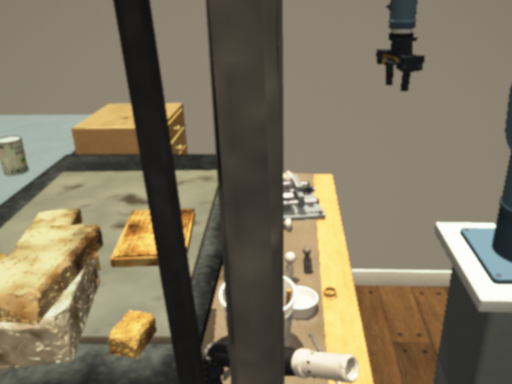

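View pics/top0.png

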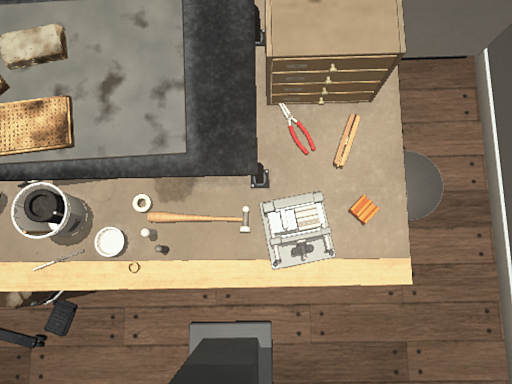

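The top view shows the clamp at about (298,230), yawed slightly, with the nut at about (305,250) and the hammer head at (245,218). The orange decoy is at (364,208), and an obstruction blocks the side view. Next is a close-up with the wrist camera.

```bash
cat > h.py <<'E'
from cell import r
import cv2,numpy as np
def ray(c,u,v):
    K=c["intrinsics"]; d=c["rotation"]@np.linalg.solve(K,[u,v,1.]); return np.array(c["xyz"]),d
def onplane(c,u,v,z):
    o,d=ray(c,u,v); return o+d*(z-o[2])/d[2]
def cloud(c,D):
    v,u=np.mgrid[:D.shape[0],:D.shape[1]]; K=c["intrinsics"]
    P=np.stack([(u-K[0,2])/K[0,0]*D,(v-K[1,2])/K[1,1]*D,D],-1)
    return P@np.array(c["rotation"]).T+c["xyz"]
def down(deg):  # tool x axis at yaw deg, z down
    a=np.radians(deg); c,s=np.cos(a),np.sin(a)
    return np.array([[c,s,0],[s,-c,0],[0,0,-1.]])
E
python3 - <<'E'
from h import *
c=r.camera_info("top");z=np.load("top0.npz");P=cloud(c,z["d"])
for u,v in[(298,230),(265,205),(323,195),(332,262),(273,267),(305,250),(245,218),(325,242),(335,280),(300,90)]:print(u,v,P[v,u].round(3),onplane(c,u,v,.06).round(3))
w=r.camera_info("wrist");R=r.read_tool_rot()
print(R.T@(w["xyz"]-r.read_eef_pos()),R.T@w["rotation"],w["intrinsics"])
E
```

```text
298 230 [ 0.506 -0.235  0.062] [ 0.506 -0.235  0.06 ]
265 205 [ 0.563 -0.164  0.066] [ 0.564 -0.164  0.06 ]
323 195 [ 0.582 -0.293  0.066] [ 0.583 -0.294  0.06 ]
332 262 [ 0.434 -0.317 -0.003] [ 0.435 -0.307  0.06 ]
273 267 [ 0.425 -0.179  0.012] [ 0.427 -0.178  0.06 ]
305 250 [ 0.462 -0.249  0.059] [ 0.462 -0.249  0.06 ]
245 218 [ 0.54  -0.116  0.017] [ 0.535 -0.118  0.06 ]
325 242 [ 0.48  -0.301  0.013] [ 0.479 -0.294  0.06 ]
335 280 [ 0.392 -0.323 -0.004] [ 0.396 -0.312  0.06 ]
300 90 [ 0.822 -0.249  0.085] [ 0.833 -0.251  0.06 ]
[ 0.07122912 -0.00104453 -0.14590767] [[-4.81716446e-04 -9.59997064e-01 -2.80009653e-01]
 [ 9.99999547e-01 -2.32426497e-04 -9.23494850e-04]
 [ 8.21470681e-04 -2.80009971e-01  9.59996740e-01]] [[288.20619785   0.         251.86306037]
 [  0.         288.20619785 188.60625617]
 [  0.           0.           1.        ]]
```

Run:
```python
from h import *
r.move_to([0.45,-0.24,0.22],down(8)); r.dwell(.2)
c=r.camera_info("wrist");p,d=r.camera("wrist")
np.savez("w0.npz",p=p,d=d,**c)
cv2.imwrite("pics/w0.png",cv2.resize(cv2.cvtColor(p,cv2.COLOR_RGB2BGR),(800,600)))
print(c["xyz"],r.read_time(),r.read_joint_positions())
P=cloud(c,d);
import numpy as np
# map from above, 1mm grid, in rough clamp axes
a=np.radians(8);R=np.array([[np.cos(a),np.sin(a)],[-np.sin(a),np.cos(a)]])
q=(P[...,:2]-[.51,-.24])@R.T; 
m=(d>0)&(abs(q)<.12).all(-1)
H=np.zeros((240,240),np.float32); ij=((q[m]+.12)*1000).astype(int).clip(0,239)
np.maximum.at(H,(239-ij[:,0],239-ij[:,1]),P[m][:,2])
im=cv2.applyColorMap((H/.1*255).clip(0,255).astype(np.uint8),cv2.COLORMAP_JET)
cv2.imwrite("pics/h0.png",cv2.resize(im,(600,600),interpolation=0))
```

```text
[ 0.52008263 -0.23002876  0.36588611] 2.075 [ 31.54877352  18.93872134 -10.28350053 109.70568829   4.24090907
  51.71404622 -62.87958493]
```

View pics/w0.png

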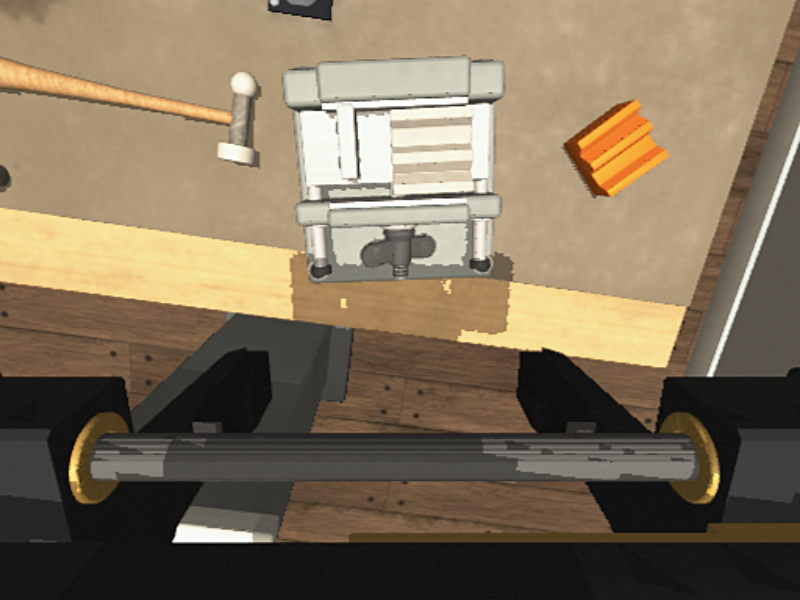

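View pics/h0.png

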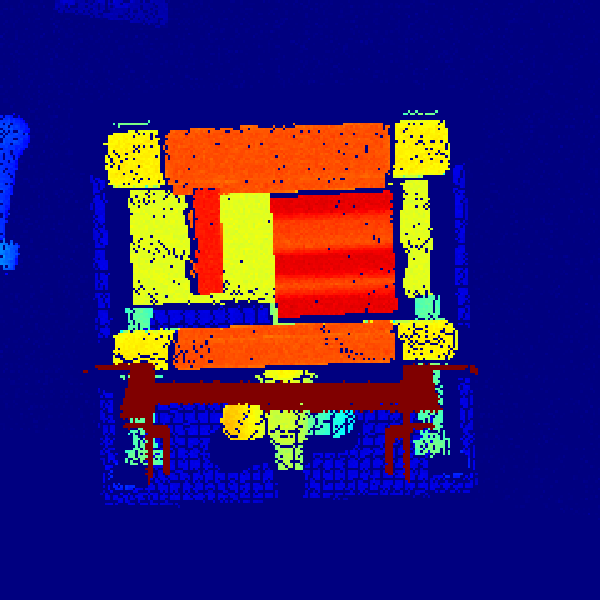

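Both views agree. The block sits about 20 mm right of the stop, the left ear is up by roughly 30°, and the hammer head is clear. Next I fit the clamp frame from the top-surface points.

```bash
cat > fit.py <<'E'
from h import *
z=np.load("w0.npz");c={k:z[k] for k in("intrinsics","xyz","rotation")};P=cloud(c,z["d"])[z["d"]>0].reshape(-1,3)
P=P[P[:,2]<.1]
o=np.array([.51,-.24]);th=np.radians(8)
def loc(o,th): 
    R=np.array([[np.cos(th),-np.sin(th)],[np.sin(th),np.cos(th)]]); return np.c_[(P[:,:2]-o)@R,P[:,2]]
def rect(Q,m,s):
    pts=(Q[m][:,:2]*1e3).astype(np.float32)
    # drop strays
    med=np.median(pts,0); lo,hi=np.percentile(pts,[.7,99.3],axis=0)
    r_=cv2.minAreaRect(pts[((pts>=lo)&(pts<=hi)).all(1)]); print(s,len(pts),np.round(r_[0],1),np.round(r_[1],1),round(r_[2],2),"lohi",lo.round(1),hi.round(1),"z",(1e3*np.median(Q[m][:,2])).round(1))
for it in range(2):
    Q=loc(o,th);x,y,zz=Q.T
    fj=(abs(zz-.08)<.004)&(x>.042)&(x<.075)&(abs(y)<.06); rect(Q,fj,"fixjaw")
    # face edge of fixed jaw: per-y-bin min x
    b=[(yy,np.percentile(x[fj&(abs(y-yy)<.003)],2)) for yy in np.arange(-.035,.046,.006)]
    b=np.array(b); k=np.polyfit(b[:,0],b[:,1],1); print("face slope deg",np.degrees(np.arctan(-k[0])),"x0",k[1])
    if it==0: th+=np.arctan(-k[0])
Q=loc(o,th);x,y,zz=Q.T
print("yaw",np.degrees(th))
rect(Q,(abs(zz-.08)<.004)&(x<-.005)&(x>-.035)&(abs(y)<.06),"jaw")
rect(Q,(zz>.082)&(zz<.095)&(y>.02)&(y<.045)&(x>-.01)&(x<.05),"stop")
rect(Q,(zz>.070)&(zz<.095)&(y<.015)&(x>.0)&(x<.039),"block")
rect(Q,(abs(zz-.06)<.004)&(abs(y)<.08)&(x>-.005)&(x<.04),"deck")
rect(Q,(abs(zz-.010)<.004)&(abs(y)<.09)&(x>-.12)&(x<.09),"bed")
n=(zz>.02)&(x<-.038)&(x>-.06)&(abs(y)<.045); rect(Q,n,"nut")
for yy in np.arange(-.032,.042,.004):
    m=n&(abs(y-yy)<.002)
    if m.any():print(round(yy*1e3),np.percentile(zz[m]*1e3,[10,50,90]).round(1),(x[m]*1e3).min().round(1),(x[m]*1e3).max().round(1))
E
python3 fit.py
```

```text
fixjaw 2968 [56.7  9. ] [26.  88.3] 1.9 lohi [ 43.1 -34.9] [69.9 53. ] z 79.7
face slope deg 1.4398517199052643 x0 0.044540361078974196
fixjaw 2969 [56.8  7.6] [25.7 87.8] 0.0 lohi [ 44.  -36.3] [69.7 51.6] z 79.7
face slope deg 0.13014971472561435 x0 0.044500500457477055
yaw 9.439851719905263
jaw 1463 [-17.9   6.7] [16.1 86.1] 0.44 lohi [-26.1 -36.5] [-9.8 49.8] z 79.6
stop 520 [24.4 36.2] [41.1 10. ] 0.4 lohi [ 3.8 31.1] [44.9 41.1] z 85.3
block 2314 [ 19.4 -13.9] [38.4 47. ] 0.05 lohi [  0.2 -37.4] [38.6  9.6] z 85.1
deck 2294 [19.9  7.2] [118.6  39.8] 89.98 lohi [ -0.1 -52.2] [39.8 66.6] z 59.9
bed 3420 [-15.4   7. ] [128.  148.9] 0.09 lohi [-79.4 -67.4] [48.7 81.5] z 9.9
nut 729 [-48.8   6.4] [20.8 51. ] 0.19 lohi [-59.2 -20.1] [-38.4  32. ] z 57.4
-20 [34.4 35.8 36.9] -52.2 -42.6
-16 [37.  38.6 40.2] -54.6 -39.7
-12 [39.5 40.9 42. ] -54.6 -38.8
-8 [41.9 43.5 44.9] -54.2 -39.2
-4 [44.8 46.2 47.9] -53.5 -38.7
0 [52.7 54.7 55.9] -58.8 -38.1
4 [55.9 57.4 58.5] -59.3 -38.3
8 [56.3 57.7 58.9] -60.0 -38.2
12 [54.2 57.1 58.1] -59.5 -38.2
16 [58.5 59.7 61. ] -54.3 -38.4
20 [61.  62.5 63.8] -54.9 -39.1
24 [64.2 65.4 66.9] -55.3 -39.1
28 [66.1 67.8 69.1] -55.0 -39.2
32 [65.8 67.1 69.6] -53.7 -42.0
```

```bash
cat >> h.py <<'E'
YAW=9.5; _a=np.radians(YAW)
RC=np.array([[np.cos(_a),-np.sin(_a),0],[np.sin(_a),np.cos(_a),0],[0,0,1]])
_b=np.radians(9.44); OC=np.array([.51,-.24,0])+np.array([[np.cos(_b),-np.sin(_b),0],[np.sin(_b),np.cos(_b),0],[0,0,1]])@[.020,.0071,0]
def W(p): return OC+RC@(np.array(p,float)/1e3)      # clamp mm -> world m
def C(p): return RC.T@(np.array(p)-OC)*1e3
def F(): return RC.T@np.array(r.read_ft_force())      # force on tool, clamp axes
E
python3 - <<'E'
from h import *
print(OC)
for s in(90,-90):
    for p in([-2,-62,160],[-2,-62,67],[-68,0,80]):
        q=r.ik(W(p),down(YAW+s)); print(s,p,None if q is None else np.round(q,1))
E
```

```text
[ 0.52856465 -0.22971586  0.        ]
90 [-2, -62, 160] [ 43.2  34.8 -26.5  96.8  18.7  52.8  18.9]
90 [-2, -62, 67] [ 41.7  42.2 -24.6  99.1  23.8  43.9  14.9]
90 [-68, 0, 80] [ 41.9  34.3 -24.7 112.5  22.6  37.8  12.5]
-90 [-2, -62, 160] [  18.2   32.3    8.3   98.4   -5.8   49.7 -141.4]
-90 [-2, -62, 67] [  18.6   39.9    7.9  100.6   -7.9   39.9 -139.8]
-90 [-68, 0, 80] [  17.3   32.1    6.7  114.    -6.3   34.2 -142.2]
```

Run:
```python
from h import *
T=down(YAW+90)
r.close(5); print("w",r.read_width())
r.move_to(W([-2,-64,160]),T); r.move_l(W([-2,-64,68])); r.dwell(.2); f0=F(); print("f0",f0,r.read_time())
r.move_l(W([-2,-56,68]),vel=.06); print(F()-f0)
y=-56
for t in(-50,-44,-38,-36): r.move_l(W([-2,t,68]),vel=.03); print(t,(F()-f0).round(2),C(r.read_eef_pos()).round(1))
y=-36
while y<-29:
    y+=.5; r.move_l(W([-2,y,68]),vel=.02); f=F()-f0; print(y,f.round(1))
    if f[1]<-6: break
r.dwell(.3); print((F()-f0).round(2),C(r.read_eef_pos()).round(2),r.read_time())
```

```text
w 0.0003971478320471011
f0 [-0.44488539 -0.70513636  0.22478454] 5.6333
[-0.41943154  1.12147738 -0.87152653]
-50 [-0.01 -0.44  0.33] [ -1.9 -49.7  68. ]
-44 [ 0.07 -0.42  0.04] [ -1.9 -43.5  68. ]
-38 [-0.55 -0.1   0.52] [ -2.  -37.3  67.9]
-36 [ 1.06 -1.92 -0.66] [ -2.  -36.   67.9]
-35.5 [ 1.5 -3.9 -1.7]
-35.0 [ 1.9 -5.3 -3. ]
-34.5 [ 1.8 -5.7 -2.7]
-34.0 [ 1.8 -6.5 -2.8]
[ 0.99 -6.32 -2.45] [ -2.02 -35.92  68.16] 8.5167
```

Run:
```python
from h import *
c=r.camera_info("wrist");p,d=r.camera("wrist")
cv2.imwrite("pics/w1.png",cv2.resize(cv2.cvtColor(p,cv2.COLOR_RGB2BGR),(800,600)))
P=cloud(c,d);Q=(P-OC)@RC*1e3
x,y,z=Q[...,0],Q[...,1],Q[...,2]
for n,m in(("stop",(abs(z-86)<4)&(y>20)&(y<45)&(abs(x)<30)),("block",(z>74)&(z<95)&(y<22)&(y>-24)&(x>-26)&(x<22)),("jaw",(abs(z-80)<3)&(x<-27)&(x>-55)&(abs(y)<50))):
    q=Q[m]; print(n,len(q),np.percentile(q,[1,50,99],axis=0).round(1).tolist())
```

```text
stop 2847 [[-23.5, 20.1, 82.4], [2.0, 27.4, 85.4], [24.6, 33.7, 89.9]]
block 10058 [[-24.9, -23.6, 79.7], [-2.0, 0.7, 87.4], [21.5, 21.6, 91.1]]
jaw 4920 [[-45.7, -28.7, 77.4], [-37.7, 10.9, 79.7], [-30.2, 43.0, 81.3]]
```

View pics/w1.png

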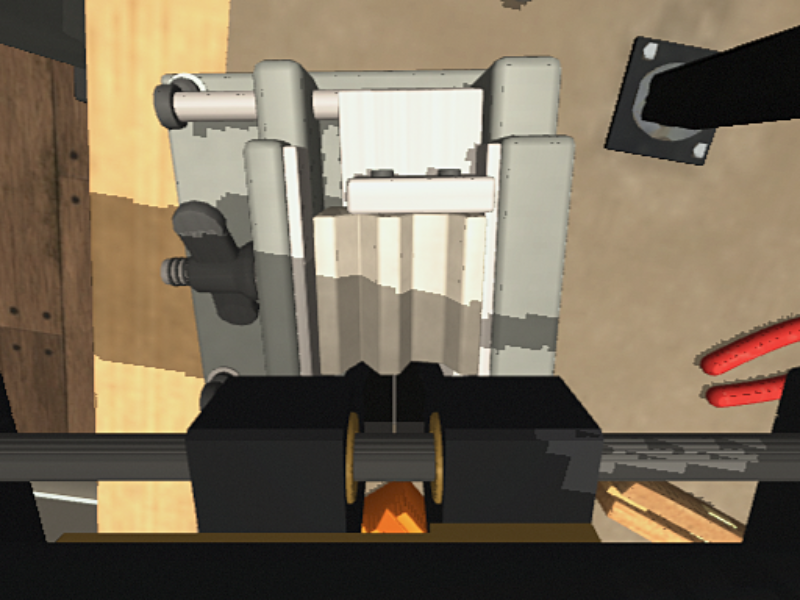

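The block is flush with the stop: its end edge and the stop face meet at row 213. Stalling at TCP y = -36 means the finger half-width is about 12 mm. I'll retract, then do the first half turn of the nut.

```bash
cat >> h.py <<'E'
HW=12.
def geo(phi,dz=0):
    """finger right edge R, bottom U (mm, rel. stud axis; R=-y) and contact point for ear angle phi (deg from up, clockwise)"""
    s,c=np.sin(np.radians(phi)),np.cos(np.radians(phi))
    if phi<0:
        R,tz=31*s-3*c,31*c+3*s
        return R,min(tz-8,23),R,tz-1
    yr=np.interp(phi,[0,15,30,45,60,75,88,200],[-3,3.05,8.9,14.1,18.4,30,37,37])
    t=np.linspace(6,31,200); Y=t*s-3*c; Z=t*c+3*s; k=(Y<=yr+1e-6)&(Y>=yr-2*HW)
    i=np.argmax(np.where(k,Z,-99)); return yr,Z[i],Y[i],Z[i]
def tcp(phi,xj,lead=0):  # xj: jaw front clamp x
    R,U,_,_=geo(phi); return W([xj-23,-(R-HW),50+U])
def stroke(p0,p1,xj0,tmax,step=8,vel=.05,f0=None,log=True):
    phi=p0; out=[]
    while phi<p1:
        phi=min(phi+step,p1); r.move_l(tcp(phi,xj0+8*(phi-p0)/360),vel=vel)
        f=F()-f0; _,_,Rc,Zc=geo(phi); tau=Zc*f[1]*-1*-1+Rc*f[2]
        if log: print(round(phi),f.round(1),"tau",round(tau),(C(r.read_eef_pos())-C(tcp(phi,xj0+8*(phi-p0)/360))).round(1))
        if tau>tmax or np.linalg.norm(f)>30: print("STOP"); break
    return phi
E
python3 - <<'E'
from h import *
for p in(-56,-30,0,30,60,75,90,110,125):print(p,np.round(geo(p),1))
r.move_l(W([-2,-44,68]),vel=.06); r.move_l(W([-2,-50,130]))
c=r.camera_info("wrist");p,d=r.camera("wrist"); np.savez("w2.npz",p=p,d=d,**c)
Q=(cloud(c,d)-OC)@RC*1e3; x,y,z=Q[...,0],Q[...,1],Q[...,2]
for n,m in(("stop",(abs(z-86)<4)&(y>15)&(y<45)&(abs(x)<30)),("block",(z>74)&(z<95)&(y<23)&(y>-30)&(x>-27)&(x<22)),("gapfloor",(z<78)&(z>5)&(y<29)&(y>15)&(abs(x)<18))):
    q=Q[m]; print(n,len(q),np.percentile(q,[1,50,99],axis=0).round(1).tolist() if len(q) else"")
r.move_l(W([-60,0,130])); R,U,_,_=geo(-56)
a=W([-69,-(R-5-HW),50+U]); r.move_l(a+[0,0,.05]); r.move_l(a,vel=.08); r.dwell(.2); f0=F();print("f0",f0,r.read_time())
np.save("f0.npy",f0)
ph=stroke(-56,20,-46,250,f0=f0); print(ph,r.read_time())
E
```

```text
-56 [-27.4   6.8 -27.4  13.8]
-30 [-18.1  17.3 -18.1  24.3]
0 [-3. 31. -3. 31.]
30 [ 8.9 21.4  8.9 21.4]
60 [18.4 14.1 18.4 14.1]
75 [30.  10.9 29.2 10.9]
90 [37.   3.  25.5  3. ]
110 [37.  -1.6 13.  -1.6]
125 [37.  -5.5 13.  -5.5]
stop 1708 [[-24.4, 15.4, 82.3], [1.1, 25.8, 85.5], [24.5, 33.6, 89.9]]
block 5350 [[-25.1, -23.6, 79.5], [-2.0, 0.7, 87.3], [21.5, 22.8, 91.1]]
gapfloor 0 
f0 [0.07343969 1.01228131 0.32498042] 11.625
-48 [-0.3 -0.5  0.8] tau -30 [ 0.1 -0.7  0.3]
-40 [-0.2 -1.1  0.3] tau -31 [-0.  -0.1  0.1]
-32 [-1.1  2.4  0.7] tau 43 [0.1 0.4 0.2]
-24 [-0.9  4.8  3.4] tau 72 [0.2 0.9 0.2]
-16 [0.6 1.5 1.3] tau 26 [ 0.5 -0.3  0.2]
-8 [0.2 0.4 0.2] tau 9 [ 0.2 -0.8  0.1]
0 [-0.2 -0.2  0. ] tau -6 [ 0.  -0.8  0.4]
8 [-0.3 -0.2 -0.4] tau -5 [-0.4  0.1 -0.3]
16 [ 0.5 -1.2 -0.5] tau -30 [-0.1 -0.2 -0. ]
20 [-0.1 -0.   0.5] tau 2 [-0.  -0.1  0. ]
20 14.35
```

My path had a bug: at φ = 0 the finger rose over the ear. I'll lift and re-measure the ear angle, and cross-check the frame with the top camera.

```bash
cat >> h.py <<'E'
def look(name,save=None):
    c=r.camera_info(name);p,d=r.camera(name)
    if save: np.savez(save+".npz",p=p,d=d,**c); cv2.imwrite("pics/"+save+".png",cv2.resize(cv2.cvtColor(p,cv2.COLOR_RGB2BGR),(800,600)))
    Q=(cloud(c,d)-OC)@RC*1e3; return Q[d>0].reshape(-1,3)
def band(Q,n,x,y,z,pc=(1,50,99)):
    m=np.ones(len(Q),bool)
    for i,b in enumerate((x,y,z)): m&=(Q[:,i]>b[0])&(Q[:,i]<b[1])
    print(n,m.sum(),np.percentile(Q[m],pc,axis=0).round(1).tolist() if m.any() else ""); return Q[m]
E
python3 - <<'E'
from h import *
p=C(r.read_eef_pos()); r.move_l(W([p[0],p[1],140])); r.move_l(W([-45,-60,140])); r.dwell(.2)
Q=look("wrist","w3"); print(r.read_time())
band(Q,"jaw",(-60,-26),(-50,50),(77,83)); band(Q,"stop",(-26,26),(15,45),(82,89)); band(Q,"bed",(-110,-50),(-90,90),(6,14))
n=band(Q,"nut",(-80,-56),(-38,38),(18,90))
for y in range(-36,37,3):
    m=abs(n[:,1]-y)<1.5
    if m.sum()>3: print(y,m.sum(),np.percentile(n[m][:,2],[5,50,95]).round(1))
T=look("top")
band(T,"Tjaw",(-60,-26),(-60,60),(76,84)); band(T,"Tstop",(-18,18),(15,45),(82,89));band(T,"Tfix",(20,60),(-60,60),(76,84));band(T,"Tbed",(-110,-50),(-90,90),(5,15))
E
```

```text
15.8167
jaw 2855 [[-44.8, -43.1, 77.2], [-37.0, 3.3, 79.7], [-29.1, 42.5, 81.4]]
stop 1410 [[-25.3, 15.4, 82.1], [1.2, 26.7, 85.4], [24.2, 33.5, 88.9]]
bed 6362 [[-99.9, -69.4, 7.9], [-76.5, 14.0, 9.9], [-50.7, 72.3, 11.6]]
nut 706 [[-79.7, -9.1, 23.2], [-66.2, -1.0, 58.9], [-56.1, 7.3, 81.2]]
-9 55 [54.2 78.9 81.1]
-6 113 [55.  79.1 81.2]
-3 165 [55.1 73.4 80.1]
0 145 [54.8 58.8 66.3]
3 123 [53.6 56.6 59. ]
6 101 [22.7 53.7 57. ]
9 4 [52.  52.2 54.3]
Tjaw 299 [[-57.9, -47.0, 76.9], [-34.5, -4.1, 81.0], [-26.5, 39.0, 83.7]]
Tstop 87 [[-14.5, 15.5, 82.8], [1.6, 23.3, 86.5], [17.4, 30.2, 89.0]]
Tfix 464 [[26.6, -46.9, 77.4], [39.4, -3.8, 81.3], [52.5, 40.6, 83.8]]
Tbed 934 [[-97.1, -62.9, 7.2], [-76.8, 6.6, 11.4], [-50.6, 69.0, 14.5]]
```

View pics/w3.png

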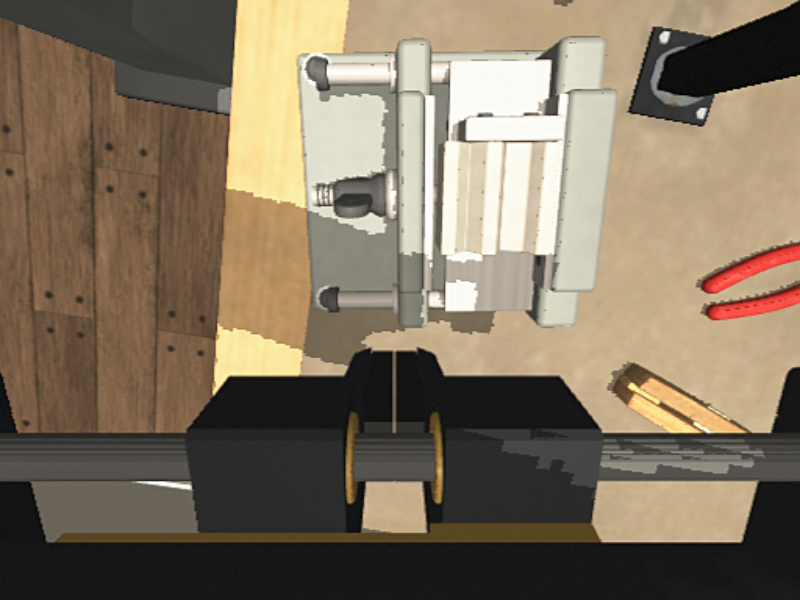

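Ear now at about +10° (tip at pixel (352,205)). The top camera and both contacts agree that the clamp sits about 3 mm further to -y with finger half-width about 9, so I'll correct the frame and continue.

```bash
python3 - <<'E'
s=open("h.py").read()
s=s.replace("HW=12.","HW=9.5").replace("t=np.linspace(6,31,200)","t=np.linspace(6,np.interp(phi,[55,75],[23,31]),200)")
s=s.replace("def W(p)","OC=OC+RC@[0,-.0025,0]\ndef W(p)").replace("[-3,3.05,8.9,14.1,18.4,30,37,37]","[-3,3.05,8.9,14.1,18.4,26,32,32]")
open("h.py","w").write(s)
E
cat >> h.py <<'E'
def approach(phi,xj,back=4):
    """come down on the left of the ear at angle phi and zero the force"""
    R,U,_,_=geo(phi); a=W([xj-23,-(R-back-HW),50+U]); z=max(r.read_eef_pos()[2],.14)
    p=r.read_eef_pos(); r.move_l([p[0],p[1],z]) if p[2]<z-.002 else None
    r.move_l([a[0],a[1],.12]); r.move_l(a,vel=.1); r.dwell(.15); return F()
E
python3 - <<'E'
from h import *
for p in(0,5,30,60,75,90,128):print(p,np.round(geo(p),1))
f0=approach(5,-44.6); print(r.read_time(),f0)
ph=stroke(5,130,-44.6,300,f0=f0,vel=.06)
p=C(r.read_eef_pos());print(p,r.read_time())
r.move_l(W([p[0],p[1],140])); r.move_l(W([-45,-60,140]));r.dwell(.1)
Q=look("wrist","w4"); print(r.read_time())
band(Q,"jaw",(-60,-26),(-50,50),(77,83))
n=band(Q,"nut",(-74,-56),(-38,38),(18,90))
for y in range(-36,37,3):
    m=abs(n[:,1]-y)<1.5
    if m.sum()>3: print(y,m.sum(),np.percentile(n[m][:,2],[5,50,95]).round(1))
E
```

```text
0 [-3. 23. -3. 23.]
5 [-1.  23.2 -1.  23.2]
30 [ 8.9 21.3  8.9 21.3]
60 [18.4 14.  18.3 14. ]
75 [26.  10.  25.9 10. ]
90 [32.   3.  25.5  3. ]
128 [32.  -6.4 13.  -6.4]
17.3 [-0.10803691 -0.30309561 -0.63701222]
13 [-0.2 -0.   0.4] tau 0 [ 0.1 -0.7  0.2]
21 [-0.1 -0.5  2.1] tau 1 [ 0.  -0.2 -0. ]
29 [1.6 0.7 0.9] tau 23 [ 0.  -0.1 -0.1]
37 [ 0.   0.3 -0.5] tau 2 [ 0.  -0.2 -0.1]
45 [0.6 1.5 0.5] tau 35 [-0.  -0.1 -0.1]
53 [0.  0.9 0.6] tau 25 [ 0.  -0.2 -0.1]
61 [-0.1  0.6 -0.1] tau 7 [-0.  -0.2 -0.1]
69 [0.2 0.3 0.7] tau 19 [-0.1 -0.5 -0.1]
77 [ 0.  -0.1  0.4] tau 10 [-0.1 -0.5 -0.2]
85 [0.5 0.1 0.6] tau 19 [-0.2 -0.3 -0.3]
93 [ 0.2 -0.5  0.8] tau 10 [-0.  -0.  -0.2]
101 [ 0.  -0.7  0.4] tau 4 [-0.  -0.1 -0. ]
109 [0.4 0.4 1.8] tau 22 [-0.  -0.1 -0. ]
117 [1.  0.3 2.9] tau 37 [ 0.1  0.1 -0.1]
125 [0.4 0.6 2.1] tau 24 [ 0.1  0.  -0.1]
130 [0.1 0.4 2.3] tau 28 [ 0.1 -0.1 -0. ]
[-64.69209982 -22.55854842  42.92350621] 21.3167
22.7
jaw 2894 [[-42.0, -40.9, 77.3], [-34.4, 5.8, 79.6], [-26.4, 44.9, 81.4]]
nut 1256 [[-73.2, -22.4, 33.7], [-64.0, 4.9, 58.1], [-56.1, 26.0, 71.7]]
-24 10 [31.5 32.7 33.2]
-21 43 [33.7 34.8 35.8]
-18 62 [36.1 37.4 39.2]
-15 61 [38.6 39.7 41.6]
-12 54 [40.7 42.4 43.6]
-9 63 [42.5 44.8 46.1]
-6 51 [46.6 53.3 54.8]
-3 90 [54.8 56.4 57.7]
0 90 [56.4 57.8 59.1]
3 92 [56.3 57.7 58.9]
6 90 [55.4 57.3 59.2]
9 82 [54. 60. 62.]
12 81 [60.9 62.4 64. ]
15 85 [63.5 65.  66.6]
18 113 [65.8 67.4 68.9]
21 88 [67.6 69.7 71.6]
24 87 [66.8 70.5 72. ]
27 14 [67.5 68.4 70. ]
```

Run:
```python
from h import *
f0=approach(-50,-42.2,back=4); np.save("f0.npy",f0); print(r.read_time(),f0)
ph=stroke(-50,34,-42.2,200,f0=f0,vel=.06)
if ph==34:
    ph=stroke(34,120,-40.3,340,step=2.5,f0=f0,vel=.04)
r.dwell(.2); f=F()-f0; p=C(r.read_eef_pos()); _,_,Rc,Zc=geo(ph)
print(ph,f.round(2),"tau",Zc*f[1]+Rc*f[2],p.round(1),r.read_time())
```

```text
24.4417 [-0.05564116 -0.52414342  0.22151879]
-42 [-0.1  3.5  1.1] tau 44 [ 0.4 -0.   0.5]
-34 [0.3 2.7 1. ] tau 41 [ 0.3 -0.2  0.3]
-26 [0.7 2.1 0.7] tau 41 [ 0.2 -0.6  0.2]
-18 [ 0.5  1.3 -0.1] tau 36 [ 0.  -0.6  0.1]
-10 [-0.1  0.5 -0.7] tau 21 [-0.2 -0.6 -0. ]
-2 [ 0.4  0.8 -0.2] tau 25 [-0.3 -0.5 -0.1]
6 [ 0.1  1.1 -0.4] tau 26 [-0.2 -0.2 -0. ]
14 [-0.6  1.7 -0.6] tau 38 [-0.1 -0.2 -0.1]
22 [ 0.6  0.9 -1.3] tau 12 [-0.  -0.2 -0.1]
30 [0.7 2.1 0.3] tau 48 [ 0.  -0.3 -0. ]
34 [-0.4  1.5 -0.1] tau 31 [ 0.  -0.1  0. ]
36 [-0.1  2.6 -0.1] tau 51 [ 0.  -0.1  0. ]
39 [-0.6  3.  -0.4] tau 53 [ 0. -0. -0.]
42 [-0.4  2.4  0.4] tau 52 [-0. -0. -0.]
44 [-0.9  3.2  0.5] tau 66 [-0.   0.1 -0. ]
46 [-0.3  4.   1. ] tau 86 [-0.   0.1 -0. ]
49 [-0.4  3.   1.2] tau 70 [-0.  0. -0.]
52 [-1.9  4.4  1.4] tau 94 [-0.  0. -0.]
54 [-1.1  4.6  2.7] tau 117 [-0.1  0.  -0. ]
56 [-1.4  4.8  3. ] tau 123 [-0.1  0.1 -0. ]
59 [-1.4  5.4  3. ] tau 132 [-0.1  0.1 -0. ]
62 [-2.1  5.5  1.7] tau 107 [-0.1  0.5 -0.2]
64 [-1.3  7.4  3.7] tau 173 [-0.1  1.  -0.2]
66 [-1.3  7.2  3.1] tau 159 [ 0.   1.2 -0.2]
69 [-2.2 
[... 330 characters left out ...]
5]
89 [-0.8  5.7  7.5] tau 254 [1.1 0.3 0.6]
92 [-1.4  5.9  8.5] tau 128 [1.1 0.2 0.7]
94 [-2.1  6.8 10.4] tau 150 [1.  0.2 0.9]
96 [-3.4  7.2 13.7] tau 190 [1.  0.1 1.2]
99 [-3.4  7.4 17.3] tau 234 [1.  0.  1.4]
102 [-4.3  8.1 18. ] tau 238 [ 0.9 -0.   1.5]
104 [-3.5  7.  19.6] tau 254 [ 0.9 -0.1  1.6]
106 [-4.8  6.8 19.7] tau 253 [ 1.  -0.3  1.7]
109 [-5.   7.4 21.4] tau 270 [ 0.9 -0.3  1.8]
112 [-6.1  7.5 22.7] tau 283 [ 0.9 -0.4  1.9]
114 [-4.7  7.3 23.4] tau 286 [ 0.9 -0.4  1.9]
116 [-5.5  7.1 24.1] tau 291 [ 0.9 -0.5  2. ]
119 [-7.6  7.4 24.6] tau 293 [ 0.9 -0.5  2.1]
120 [-7.5  7.2 27.2] tau 325 [ 0.9 -0.5  2.2]
120 [-6.72  7.63 26.46] tau 313.3145621019249 [-60.5 -23.   48.2] 36.1667
```

The equivalent push is about 14–15 N at mid-ear, so the nut is hand-tight. I'll withdraw and check.

Run:
```python
from h import *
p=C(r.read_eef_pos()); r.move_l(W([p[0],p[1],60]),vel=.04); r.move_l(W([p[0],p[1],140])); r.move_l(W([-20,-50,140]));r.dwell(.2)
Q=look("wrist","w5"); print(r.read_time(),(F()).round(2))
band(Q,"jaw",(-60,-20),(-50,50),(77,82.5)); band(Q,"stop",(-18,18),(20,45),(82,88.5)); band(Q,"gapfloor",(-18,15),(20,32),(5,79))
n=band(Q,"nut",(-72,-54),(-38,38),(18,90))
for y in range(-33,37,6):
    m=abs(n[:,1]-y)<1.5
    if m.sum()>3: print(y,m.sum(),np.percentile(n[m][:,2],[5,50,95]).round(1))
```

```text
38.075 [0.31 0.1  1.23]
jaw 2736 [[-39.9, -40.6, 77.3], [-32.1, 6.2, 79.7], [-24.6, 45.2, 81.3]]
stop 1053 [[-16.6, 20.2, 82.1], [0.5, 29.8, 85.3], [17.5, 36.1, 88.2]]
gapfloor 21 [[-17.5, 20.4, 59.4], [-16.7, 28.5, 60.5], [4.8, 31.9, 78.9]]
nut 1395 [[-70.5, -27.1, 45.0], [-61.6, 4.1, 56.3], [-54.2, 30.7, 60.7]]
-27 36 [44.1 45.3 46.5]
-21 57 [46.2 47.1 48.2]
-15 67 [47.4 48.7 49.6]
-9 65 [48.7 50.2 51. ]
-3 68 [54.9 56.5 57.7]
3 89 [56.2 57.8 58.7]
9 78 [53.5 54.9 56.4]
15 73 [55.2 56.5 58. ]
21 79 [56.8 57.9 59.2]
27 83 [58.1 59.6 60.8]
```

View pics/w5.png

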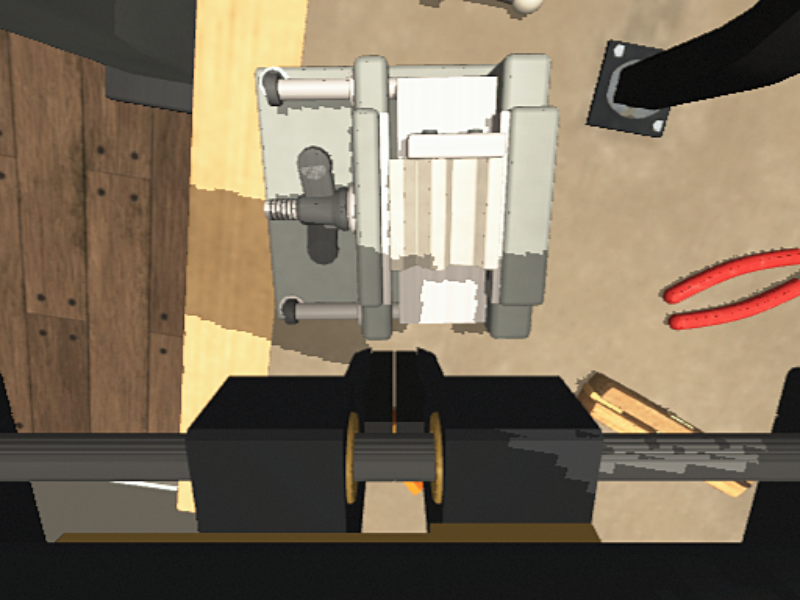

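The block's end edge meets the stop (row ~158) and the jaw is closed on it (jaw face at about -24.6). The ears are nearly horizontal. As a last check I'll push the right ear down at a long arm, up to 15 N.

Run:
```python
from h import *
y=-32.5
r.move_l(W([-62,y,140])); r.move_l(W([-62,y,53]),vel=.1); r.dwell(.15); f0=F(); z=53
while z>38:
    z-=.7; r.move_l(W([-62,y,z]),vel=.03); f=F()-f0
    if f[2]>2: print(round(z,1),f.round(1),C(r.read_eef_pos()).round(1))
    if f[2]>14.3: break
p=C(r.read_eef_pos()); r.move_l(W([p[0],p[1],60]),vel=.05); r.move_l(W([p[0],p[1],150])); r.dwell(.3)
Q=look("wrist"); band(Q,"jaw",(-60,-20),(-50,50),(77,82.5)); print(r.read_time(),F().round(1))
```

```text
46.7 [0.2 1.8 3.1] [-61.9 -32.6  46.9]
46.0 [-0.6  1.8  6.9] [-61.8 -32.6  46.4]
45.3 [-2.4  2.6 11.4] [-61.8 -32.6  46.1]
44.6 [-3.5  2.8 14.7] [-61.7 -32.6  45.7]
jaw 2445 [[-40.2, -40.3, 77.2], [-32.4, 6.0, 79.6], [-24.2, 45.5, 81.6]]
44.25 [ 0.3 -0.1 -0.2]
```

Run:
```python
from h import *
print(r.close_job(), r.read_time())
```

```text
the job is handed in; nothing more can be done
the job is handed in; nothing more can be done
```

I slid the block flush against the end stop, tightened the nut until the ear resisted a push of about 15 N, and handed the job in after about 44 s; the judge returned no verdict, and the grip is inferred from that push (40 to 70 N by your figures), not measured.

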